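# Dock the slide box at the label reader

## Robot

A 7-joint arm with a two-finger parallel gripper is mounted at the origin on the work surface. World frame = base frame: x ahead of the robot, y to its left, z up, the work surface at z = 0. Lengths are in m, angles in rad, forces in N, time in s.
With the tool pointing down it reaches from about 0.4 to 0.85 m from the base axis. Payload 4.5 kg.
Tool frame: the origin (TCP) lies on the centre line of the jaws, within the pads' length; the fingertips stand r.tip_reach ahead of it and the grasp point (between the pads) lies 3 mm ahead of it (r.tip_reach is the distance from the TCP to the fingertips, in m); z points along the fingers, y is the line along which they close (so a half turn about z gives the same grasp; the last joint's range is limited). The gripper opens to 88 mm and grips with 3 to 60 N. Pads are 18 mm wide; open, the fingers measure 123 mm over their backs; the gripper's body (75 mm by 187 mm) begins 45 mm behind the grasp point.
Start: joints at [-1.223, 0.689, -0.195, 1.565, 0.157, 0.902, -0.215], TCP at [0.193, 0.595, 0.261] pointing down, gripper open.
Joint ranges: [-3.01, 3.01], [-0.46, 2.08], [-1.47, 1.51], [0.13, 2.56], [-1, 4.14], [0.04, 2.09], [-2.66, 2.66]. Speed limits (rad/s): [2.57, 2.57, 3.14, 3.14, 3.14, 3.14, 3.14].

## Interface

Orientations are given as a unit quaternion [x, y, z, w].
In Python, from plant import readout, eyes, ticket, r gives the robot as it stands. The module is installed in compiled form; this text tells all that it offers.
- The arm moves only by the tool carry_out, never from a script. Its argument "motion" is a list that holds one entry, the list of rows, each a list of 7 numbers: the shift along the tool's x, y, z in mm, then the turn, a rotation vector about the tool's x, y, z in rad, then the opening in per cent of the stroke, from 0 (shut) to 100 (fully open). In form: [[[dx, dy, dz, ax, ay, az, claw], ...]]. A call has 1 to 8 rows; each row shifts and turns the commanded pose from where the row before left it, along the tool's axes as they then stand; what a row does not reach is not made up. A row lasts 1/10 s, in which the tool goes at most 50 mm and 8.59 degrees, less where a joint would pass 70% of its speed; a pose out of reach is approached as far as the arm can. A call is refused whole if a number of a shift passes 50 or a number of a turn 0.15, either way. A call with a gripper value outside its range is refused whole. The fingers move at their own pace and stop on an object; "squeeze" is the grip in N (left out, the last holds). Time passes only in rows, so rows that do not move let the fingers close. It gives the time, the measured TCP pose, the force and the opening at its end, in the units of the state.
- readout.get_state(): the state, without advancing time (a new reading comes with each control period).
- eyes.snapshot(name): name is "scene" or "top"; returns a dict with "pixels" (480x640x3 uint8, red, green, blue), "K" (3x3 intrinsics, pixels), "origin" and "attitude" of the camera in the world. Camera axes: x right, y down, z forward; pixel columns grow to the right and rows downward; lengths in m; the calibration is good to about 2 mm. A picture is of the moment at which its call begins. There is no depth.
- ticket.finish_job(): hands the job in, once; it reports no verdict.
The state is a dict: "clock": time; "q": joint angles; "qd": joint speeds; "joint_torque": joint torques, N m; "tool_pos": TCP position; "eef_rot": TCP orientation; "contact_force": force on the tool from outside, world axes, zero at the start; "moment": the same for the moment, N m; "opening": opening from 0.0 (shut) to 1.0 (fully open).
Only numpy, scipy, OpenCV 4.12 (cv2) and the standard library are available. Lean on these libraries where they do the work, as an engineer would, in place of code of your own. Each camera call takes 0.05 s, during which the arm holds its last target. There are 200 camera calls.

## Task

Push the long slide box along the bench into the corner of the fence, so that one long side lies flat against the aluminium rail and its end is right up against the white label reader. Only push it with the fingers: do not pick it up or tip it, leave everything else standing where it is, and finish clear of it.

Things in the scene. Friction and masses are not known exactly. Their poses are not given: they have to be found in the camera images.
- long_box: The long slide storage box: closed flat box of grey plastic, white card on the lid, pale end labels, 140 mm long (its y axis), 85 mm wide (x axis), 35 mm high, 0.25 to 0.5 kg, loose on the bench, sides plain and upright. Origin: centre of its underside, z up. Its two ends are alike, so half a turn makes no difference.
- fence: Rigid fixed fence. Origin: inside corner at bench level. Aluminium rail, 20 mm high, 14 thick, runs 360 mm along -y; its near face is the plane x = 0. White label reader with dark top, 45 mm high, 50 wide, reaches 100 mm along -x at the rail's left end; its face is the plane y = 0. The box goes at x < 0, y < 0: its origin is home at x = -0.0425, y = -0.070.
- short_box: Short slide storage box, same make and colours as the long one (grey plastic, white card on the lid) but square: 85 x 85 mm, 35 mm high. Origin: centre of its underside, z up. Bystander; it stands in one of the same two places as the long box, either way about.
- oil: Small amber immersion-oil bottle, 26 mm diameter, 65 mm high, between the two slide boxes. Origin: centre of its underside. Bystander.
- stain_jar: Open glass staining jar, 52 mm diameter, 75 mm high, to the robot's right. Origin: centre of its underside. Bystander.
- canister: Clear lens canister with black cap, 40 mm diameter, 50 mm high, beyond the rail. Origin: centre of its underside. Bystander.
- beaker: Glass beaker, 70 mm diameter, 95 mm high, beyond the corner. Origin: centre of its underside. Bystander.
- objective: Steel microscope objective standing upright, 26 mm diameter, 45 mm high, on the robot's left. Origin: centre of its underside. Bystander.
- dish: Pale shallow dish, 90 mm diameter, 16 mm high, at the near right. Origin: centre of its underside. Bystander.
Not all that is in view belongs to the job. What is shaped like the long_box but green is not meant.

How it is judged:
By the outcome, as a careful person would: the job done as asked, in the order asked, and still so for the second after the job is handed in, with the robot touching nothing.
It also fails if it takes over 70 s, if anything falls off the work surface, if the arm or the gripper's body presses on something with over 40 N, if the wrist force passes 120 N, or if a joint passes its speed limit or range.

## Working session

There is one attempt and no reset: what is moved stays moved. The work goes in short steps, Python scripts to look and compute and a tool call to move; the robot and the scene stay as the last step left them, time stands still between calls to the robot, and variables do not carry over. Pictures are saved under pics/ and viewed, on a budget of 10 in all, crops included, one or two more only if the job needs it, and the job is handed in when it is done.

Besides the shell and the picture viewer there is one more tool, called after "Request:" as name(argument=value, ...) on one line, values as JSON. carry_out: Moves the arm, as the interface text tells. Its arguments: {"type":"object","properties":{"motion":{"type":"array","items":{"type":"array","items":{"type":"array","items":{"type":"number"}}}},"squeeze":{"type":"number"}},"required":["motion"]}

```bash
mkdir -p pics
cat > h.py <<'E'
import numpy as np, cv2
from scipy.spatial.transform import Rotation as R
from plant import readout, eyes, ticket, r
def rot(a):
    a=np.array(a,float)
    return a if a.shape==(3,3) else R.from_quat(a).as_matrix()
def snap(n,f=None):
    s=eyes.snapshot(n)
    if f: cv2.imwrite('pics/'+f,s['pixels'][:,:,::-1])
    return s
def ray(s,uv,z):
    uv=np.atleast_2d(np.array(uv,float)); d=np.c_[uv,np.ones(len(uv))]@np.linalg.inv(s['K']).T@rot(s['attitude']).T
    o=np.array(s['origin']); return o+d*((z-o[2])/d[:,2])[:,None]
def proj(s,P):
    c=(np.atleast_2d(P)-np.array(s['origin']))@rot(s['attitude'])@s['K'].T
    return c[:,:2]/c[:,2:]
E
python3 - <<'E'
from h import *
for n in('scene','top'):
    s=snap(n,n+'1.png'); print(n,s['K'],s['origin'],s['attitude'])
print(readout.get_state(),r.tip_reach)
E
```

```text
scene [[459.38128819   0.         316.81571037]
 [  0.         459.38128819 243.15302743]
 [  0.           0.           1.        ]] [1.08506733 0.419817   0.70003075] [ 0.36094196  0.84688533 -0.35933263 -0.15292547]
top [[579.8058853    0.         323.59957995]
 [  0.         579.8058853  236.11061102]
 [  0.           0.           1.        ]] [ 0.48095899 -0.05627779  1.22134392] [-0.69944961  0.71259869 -0.03942585  0.03766893]
{'clock': 0.1, 'q': array([-1.22319719,  0.68991114, -0.19455734,  1.56619895,  0.15729283,
        0.90249075, -0.21509239]), 'qd': array([ 0.00245337, -0.00244454,  0.00057546,  0.0005088 ,  0.00168442,
        0.00150039, -0.00027104]), 'joint_torque': array([-3.53932301e-03, -5.28489840e+01, -1.27158176e+00, -1.53833538e+01,
       -5.25641791e-02,  1.97888876e-03,  5.64958862e-05]), 'tool_pos': array([0.19278063, 0.59398798, 0.25999521]), 'eef_rot': array([ 1.56205613e-01,  9.87724229e-01, -8.03780666e-04, -8.42059263e-05]), 'contact_force': array([ 0.36920466, -0.02736477,  0.9683788 ]), 'moment': array([0.0093125 , 0.02431076, 0.02678612]), 'opening': 1.0021778088401005} 0.022
```

View pics/scene1.png

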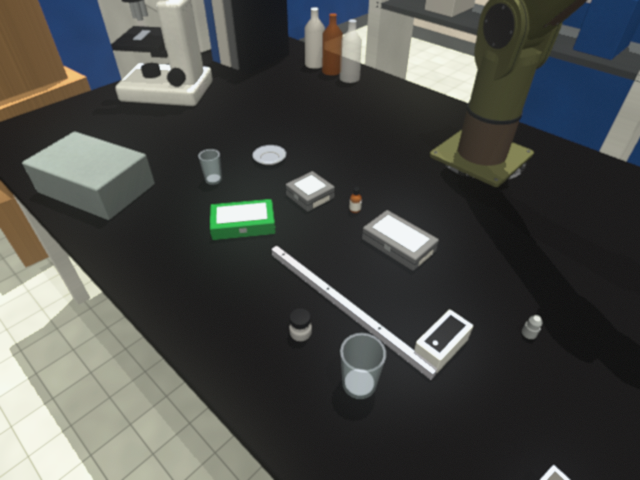

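View pics/top1.png

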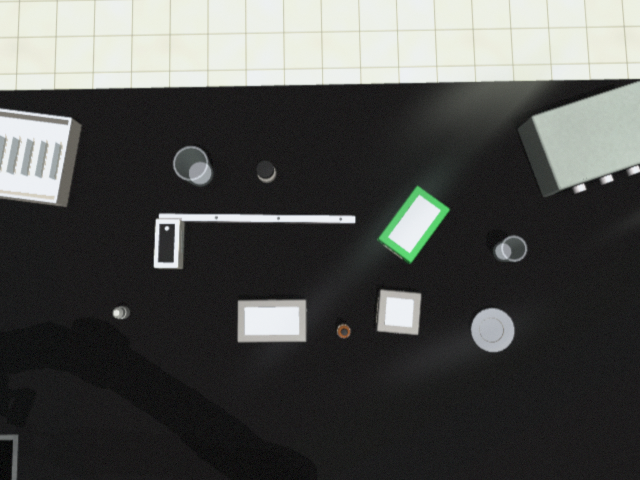

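The top view shows the long box near (272,321), the short box at (399,312), the oil at (343,331), the rail from (160,217) to (355,219), and the reader at (168,244). Next I'll measure them.

```bash
cat >> h.py <<'E'
def quad(s,roi,th,f=None):
    x0,y0,x1,y1=roi
    g=cv2.cvtColor(s['pixels'],cv2.COLOR_RGB2GRAY)[y0:y1,x0:x1]
    m=(g>th).astype(np.uint8)
    c=max(cv2.findContours(m,cv2.RETR_EXTERNAL,cv2.CHAIN_APPROX_NONE)[0],key=cv2.contourArea)
    return cv2.boxPoints(cv2.minAreaRect(c))+[x0,y0]
def lid(s,roi,th,z):
    "centre, side lengths, yaw of the long side of the bright rectangle at height z"
    p=ray(s,quad(s,roi,th),z)[:,:2]; a,b=p[1]-p[0],p[2]-p[1]
    if np.linalg.norm(a)<np.linalg.norm(b): a,b=b,a
    return p.mean(0),np.linalg.norm(a),np.linalg.norm(b),(np.degrees(np.arctan2(a[1],a[0])))%180
E
python3 - <<'E'
from h import *
np.set_printoptions(precision=4,suppress=True)
s=snap('top')
for th in(60,90,120,140): print('box',th,*lid(s,(225,285,320,355),th,.035))
print('card',*lid(s,(225,285,320,355),200,.035))
for th in(60,120,180): print('short',th,*lid(s,(365,280,432,345),th,.035))
print('card',*lid(s,(365,280,432,345),200,.035))
q=quad(s,(150,205,360,280),120)
for th in(120,180,215): print('rail',th,*lid(s,(190,205,365,230),th,.02))
for th in(120,180,215): print('reader',th,*lid(s,(145,223,195,280),th,.045))
o=ray(s,[343.5,331],.05); print('oil',o); print('obj',ray(s,[121,313],.04))
# height check: card centre across two views
c=snap('scene')
def mid(p): return p.mean(0)
a=mid(quad(s,(225,285,320,355),200)); b=mid(quad(c,(360,205,440,268),200)); print(a,b)
for z in(.03,.035,.04): print(z,ray(s,a,z),ray(c,b,z))
i=cv2.resize(s['pixels'][195:355,140:380],None,fx=3.3,fy=3.3,interpolation=cv2.INTER_CUBIC); cv2.imwrite('pics/c.png',i[:,:,::-1])
E
```

```text
box 60 [0.441  0.0473] 0.1423556332661291 0.08626393145850786 88.92844561973644
box 90 [0.441  0.0483] 0.1402954420468977 0.0822513804438634 88.92830235189052
box 120 [0.441  0.0483] 0.1362289074362274 0.08225122765849223 88.92830235189054
box 140 [0.4408 0.0483] 0.1377814560290189 0.081275996277365 90.09067412188638
card [0.4409 0.0493] 0.10965291553647735 0.0541643460743291 88.92730097263154
short 60 [ 0.4538 -0.2089] 0.08926522991350644 0.08673399220865755 84.18133160028474
short 120 [ 0.4534 -0.21  ] 0.08365032846525872 0.0830632149454299 83.75219534276839
short 180 [ 0.4534 -0.2102] 0.07913254030101109 0.07730473049197786 84.54715068756137
card [ 0.4535 -0.2105] 0.05792839624086251 0.057234959962116846 173.4708832637921
rail 120 [0.6529 0.0456] 0.345442979411474 0.015823367260438852 88.3047828249307
rail 180 [0.6522 0.0467] 0.3432961180630807 0.013510908053667158 88.29769456900958
rail 215 [0.6529 0.0467] 0.3432585514566088 0.011451681173343843 88.31166502969484
reader 120 [0.5977 0.2595] 0.09208028587504219 0.05156087028905753 178.37546887822776
reader 180 [0.5977 0.2604] 0.09177256905257514 0.049169158158910126 178.55706297276691
reader 215 [0.5987 0.2609] 0.088009946977147 0.049066095090060775 0.4940280801245933
oil [[ 0.4179 -0.0966  0.05  ]]
obj [[0.4617 0.3515 0.04  ]]
[271.  320.5] [400.5 232.5]
0.03 [[0.4407 0.0497 0.03  ]] [[0.4369 0.0465 0.03  ]]
0.035 [[0.4409 0.0493 0.035 ]] [[0.4418 0.0493 0.035 ]]
0.04 [[0.441  0.0489 0.04  ]] [[0.4466 0.052  0.04  ]]
```

View pics/c.png

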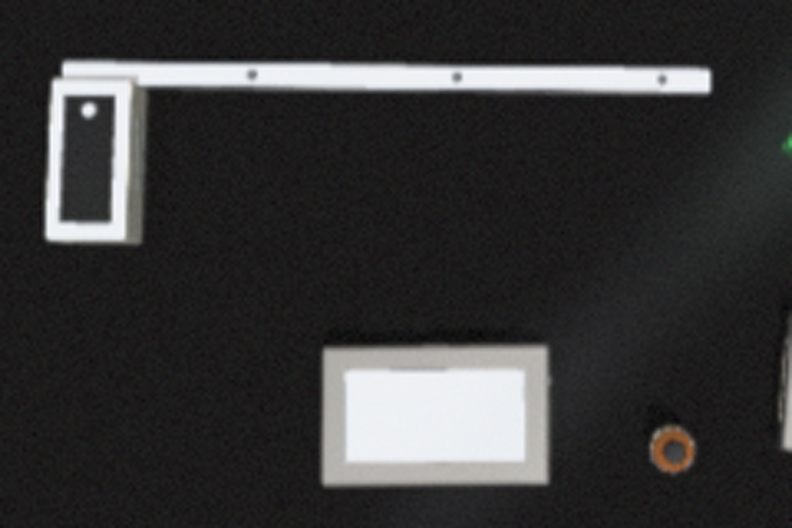

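```bash
cat >> h.py <<'E'
F=np.radians(-1.7); FR=np.array([[np.cos(F),-np.sin(F)],[np.sin(F),np.cos(F)]])
def to(x,y,z,yaw):
    "tool-frame shift (mm) and turn about tool z to put TCP at x,y,z with tool y at yaw deg"
    st=readout.get_state(); M=rot(st['eef_rot']); d=np.array([x,y,z])-st['tool_pos']
    now=np.degrees(np.arctan2(M[1,1],M[0,1])); az=-np.radians((yaw-now+180)%360-180)
    T=M@R.from_rotvec([0,0,az]).as_matrix()
    print('pos',st['tool_pos'].round(4),'yaw',now.round(2),'tilt',M[:,2].round(4),'az',az.round(3),'shift before turn',(1e3*d@M).round(1),'after',(1e3*d@T).round(1),'F',st['contact_force'].round(1))
E
python3 - <<'E'
from h import *
to(.44,.35,.26,-1.7); to(.44,-.05,.26,-1.7)
s=snap('top')
# rail inner face line and reader face, sub-pixel edges at 50%
g=cv2.cvtColor(s['pixels'],cv2.COLOR_RGB2GRAY).astype(float)
def edge(v):
    i=np.argmax((v[:-1]>=120)&(v[1:]<120)); return i+(v[i]-120)/(v[i]-v[i+1])
P=ray(s,[[u,214+edge(g[214:235,u])] for u in range(200,350)],.02)
k=np.polyfit(P[:,1],P[:,0],1); print('rail top inner edge x=',k,np.degrees(np.arctan(k[0])))
print('profiles',g[245,150:195].astype(int)); print(g[218,340:365].astype(int)); print(g[205:232,280].astype(int))
E
```

```text
pos [0.1928 0.5941 0.2602] yaw 72.03 tilt [-3.0e-04 -1.1e-03 -1.0e+00] az 1.287 shift before turn [-310.4 -155.9    0.4] after [-236.7  254.3    0.4] F [-0.3 -0.3  0.4]
pos [0.1928 0.5941 0.2602] yaw 72.03 tilt [-3.0e-04 -1.1e-03 -1.0e+00] az 1.287 shift before turn [-433.9 -536.4    0.9] after [-636.5  266.2    0.9] F [-0.3 -0.3  0.4]
rail top inner edge x= [0.0308148  0.64301179] 1.7649992450844587
profiles [ 28  26  20  35 114 229 239 235 161  73  46  44  44  45  48  47  47  45
  48  43  45  47  45  80 190 235 240 238 227 146 112 120 103  83  44  26
  25  23  26  22  26  28  27  26  25]
[145 163 225 238 240 240 239 240 240 240 240 239 240 240 234 124  41  25
  25  27  23  32  27  29  30]
[ 27  28  28  26  24  24  26  28  26  68 174 233 233 230 235 237 207  95
  36  26  23  26  29  25  27  26  25]
```

Request:
carry_out(motion=[[[0, 0, 0, 0, 0, 0.143, 50], [0, 0, 0, 0, 0, 0.143, 50], [0, 0, 0, 0, 0, 0.143, 50], [0, 0, 0, 0, 0, 0.143, 50], [0, 0, 0, 0, 0, 0.143, 50], [0, 0, 0, 0, 0, 0.143, 50], [0, 0, 0, 0, 0, 0.143, 50], [0, 0, 0, 0, 0, 0.143, 50]]])

```text
clock: 1.05
tool_pos: [0.1927, 0.5944, 0.2606]
eef_rot: [0.668, 0.744, -0.0, -0.0]
contact_force: [0.3, -0.9, 0.7]
opening: 0.502
```

Request:
carry_out(motion=[[[0, 0, 0, 0, 0, 0.139, 35], [-25, 43, 0, 0, 0, 0, 35], [-25, 43, 0, 0, 0, 0, 35], [-25, 43, 0, 0, 0, 0, 35], [-25, 43, 0, 0, 0, 0, 35], [-25, 43, 0, 0, 0, 0, 35], [-25, 43, 0, 0, 0, 0, 35], [-45, 0, 0, 0, 0, 0, 35]]])

```text
clock: 1.85
tool_pos: [0.4522, 0.3921, 0.2606]
eef_rot: [0.718, 0.696, 0.003, 0.001]
contact_force: [-0.4, -0.1, -0.6]
opening: 0.349
```

Request:
carry_out(motion=[[[-45, 0, 0, 0, 0, 0, 35], [-45, 0, 0, 0, 0, 0, 35], [-45, 0, 0, 0, 0, 0, 35], [-45, 0, 0, 0, 0, 0, 35], [-45, 0, 0, 0, 0, 0, 35], [-45, 0, 0, 0, 0, 0, 35], [-45, 0, 0, 0, 0, 0, 35], [-45, 0, 0, 0, 0, 0, 35]]])

```text
clock: 2.65
tool_pos: [0.4362, 0.0314, 0.2609]
eef_rot: [0.716, 0.698, 0.0, 0.0]
contact_force: [0.5, -0.2, 0.5]
opening: 0.348
```

Run:
```python
from h import *
to(.44,-.05,.03,-1.76)
s=snap('top','t2.png')
```

```text
pos [0.4362 0.0314 0.2609] yaw -1.46 tilt [ 6.e-04  2.e-04 -1.e+00] az 0.005 shift before turn [-81.3   5.7 230.8] after [-81.3   6.1 230.8] F [ 0.5 -0.2  0.5]
```

Request:
carry_out(motion=[[[-41, 3, 0, 0, 0, 0.005, 35], [-40, 3, 0, 0, 0, 0, 35], [0, 0, 45, 0, 0, 0, 35], [0, 0, 45, 0, 0, 0, 35], [0, 0, 40, 0, 0, 0, 35], [0, 0, 0, 0, 0, 0, 35]]])

```text
clock: 3.3
tool_pos: [0.4376, -0.0477, 0.1268]
eef_rot: [0.718, 0.696, -0.003, -0.004]
contact_force: [0.0, 0.1, -0.3]
opening: 0.352
```

Run:
```python
from h import *
to(.44,-.05,.03,-1.76)
s=snap('scene','t2.png')
```

```text
pos [ 0.4376 -0.0477  0.1268] yaw -1.76 tilt [-9.4e-03  7.0e-04 -1.0e+00] az -0.0 shift before turn [-2.3  3.4 96.8] after [-2.3  3.4 96.8] F [ 0.   0.1 -0.3]
```

View pics/t2.png

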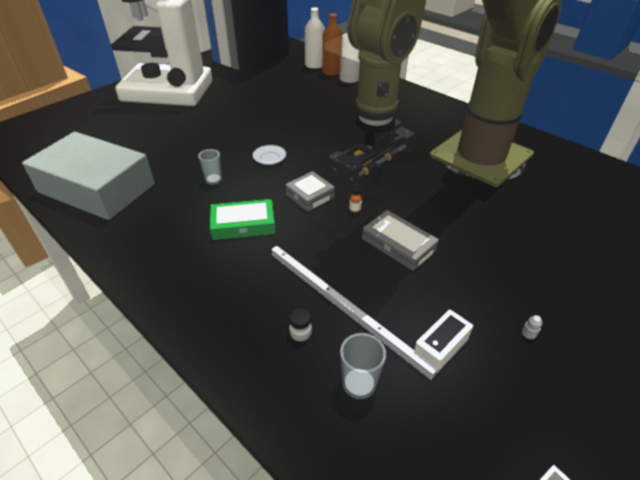

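The gripper hovers around (370,160), above the gap between the oil bottle (355,203) and the long box (400,238), and nothing has been disturbed. Now I'll descend.

Request:
carry_out(motion=[[[-1, 1, 30, 0, 0, 0, 35], [-1, 1, 30, 0, 0, 0, 35], [0, 0, 20, 0, 0, 0, 35], [0, 0, 0, 0, 0, 0, 35]]])

```text
clock: 3.75
tool_pos: [0.448, -0.0505, 0.0548]
eef_rot: [0.718, 0.696, -0.002, -0.002]
contact_force: [-1.3, 0.3, 0.2]
opening: 0.352
```

Run:
```python
from h import *
to(.44,-.05,.03,-1.76); print(readout.get_state()['q'].round(2))
```

```text
pos [ 0.448  -0.0505  0.0548] yaw -1.76 tilt [-5.3e-03  9.0e-04 -1.0e+00] az 0.0 shift before turn [ 0.3 -7.9 24.8] after [ 0.3 -7.9 24.8] F [-1.3  0.3  0.2]
[ 0.01  0.89  0.    2.22 -0.07  0.05  0.05]
```

Request:
carry_out(motion=[[[0, 0, 8, 0, 0, 0, 50], [0, 0, 8, 0, 0, 0, 50], [0, 0, 0, 0, 0, 0, 50]]])

```text
clock: 4.05
tool_pos: [0.4517, -0.0512, 0.0422]
eef_rot: [0.718, 0.696, -0.004, -0.006]
contact_force: [-0.5, -1.1, 0.1]
opening: 0.497
```

Run:
```python
from h import *
to(.448,-.05,.036,-1.76); print(readout.get_state()['q'].round(2))
```

```text
pos [ 0.4517 -0.0512  0.0422] yaw -1.77 tilt [-0.014   0.0018 -0.9999] az -0.0 shift before turn [ 1.  -3.6  6.2] after [ 1.  -3.6  6.2] F [-0.5 -1.1  0.1]
[ 0.01  0.91  0.    2.2  -0.05  0.04  0.03]
```

Request:
carry_out(motion=[[[8, 0, 0, 0, 0, 0, 50], [8, 0, 0, 0, 0, 0, 50], [8, 0, 0, 0, 0, 0, 50], [8, 0, 0, 0, 0, 0, 50], [8, 0, 1, 0, 0, 0, 50], [8, 0, 1, 0, 0, 0, 50], [8, 0, 1, 0, 0, 0, 50], [8, 0, 1, 0, 0, 0, 50]]])

```text
clock: 4.85
tool_pos: [0.4522, 0.0096, 0.0386]
eef_rot: [0.718, 0.696, -0.007, -0.006]
contact_force: [0.3, -4.3, 3.3]
opening: 0.503
```

Run:
```python
from h import *
to(.455,.073,.036,-1.76); print(readout.get_state()['q'].round(2))
s=snap('scene','t3.png')
```

```text
pos [0.4522 0.0096 0.0386] yaw -1.84 tilt [-1.810e-02 -8.000e-04 -9.998e-01] az -0.001 shift before turn [63.5  0.8  2.5] after [63.5  0.9  2.5] F [ 0.3 -4.3  3.3]
[-0.1   0.92 -0.03  2.2   0.52  0.05 -0.68]
```

View pics/t3.png

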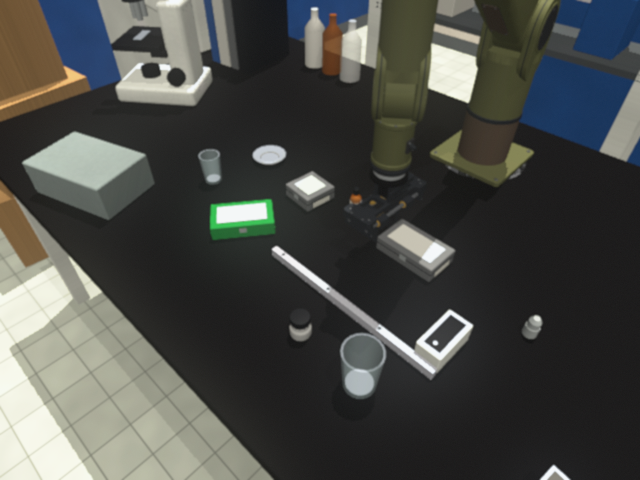

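The box has slid toward the reader and is now at about (416,249), still straight. The oil cap is still at (356,198).

Request:
carry_out(motion=[[[8, 0, 0, 0, 0, 0, 50], [8, 0, 0, 0, 0, 0, 50], [8, 0, 0, 0, 0, 0, 50], [8, 0, 0, 0, 0, 0, 50], [8, 0, 0, 0, 0, 0, 50], [8, 0, 0, 0, 0, 0, 50], [8, 0, 0, 0, 0, 0, 50], [7, 0, 0, 0, 0, 0, 50]]])

```text
clock: 5.7
tool_pos: [0.4546, 0.0741, 0.0384]
eef_rot: [0.718, 0.696, -0.005, -0.007]
contact_force: [-0.7, -4.0, 2.7]
opening: 0.503
```

Request:
carry_out(motion=[[[-8, 0, 0, 0, 0, 0, 50], [-15, 0, -10, 0, 0, 0, 50], [0, 0, -40, 0, 0, 0, 50], [0, 0, -40, 0, 0, 0, 50], [0, 0, -40, 0, 0, 0, 50], [0, 0, 0, 0, 0, 0, 100]]])

```text
clock: 6.3
tool_pos: [0.4589, 0.0508, 0.1723]
eef_rot: [0.718, 0.696, -0.001, -0.005]
contact_force: [0.6, -0.1, -0.2]
opening: 0.569
```

Run:
```python
from h import *
to(.38,.155,.17,88.24); print(readout.get_state()['q'].round(2))
s=snap('top','t4.png')
```

```text
pos [0.4589 0.0508 0.1723] yaw -1.8 tilt [-0.0079  0.0051 -1.    ] az -1.571 shift before turn [101.7 -82.1   3.4] after [ 82.  101.7   3.4] F [ 0.6 -0.1 -0.2]
[-0.03  0.65 -0.28  2.12  0.4   0.42 -0.65]
```

View pics/t4.png

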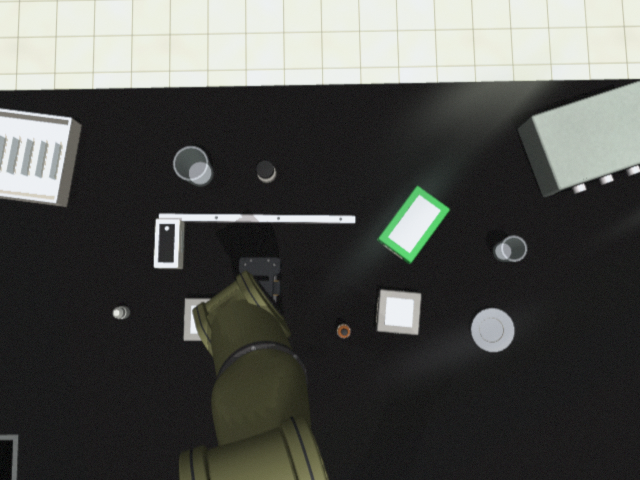

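The box's left end is now at column 184 (top view), which puts its centre at about y=0.158. Pushing in x has to start close to the base, so I'll turn the tool 90° and tilt it outward by about 0.25 rad.

Request:
carry_out(motion=[[[0, 0, 0, 0, 0, -0.143, 100], [0, 0, 0, 0, 0, -0.143, 100], [0, 0, 0, 0, 0, -0.143, 100], [0, 0, 0, 0, 0, -0.143, 100], [0, 0, 0, 0, 0, -0.143, 100], [0, 0, 0, 0, 0, -0.143, 100], [0, 0, 0, 0, 0, -0.143, 100], [0, 0, 0, 0, 0, -0.143, 100]]])

```text
clock: 7.15
tool_pos: [0.4554, 0.0503, 0.1669]
eef_rot: [0.224, 0.975, -0.001, -0.01]
contact_force: [-0.2, 0.2, -0.2]
opening: 1.0
```

Request:
carry_out(motion=[[[0, 0, 0, 0, 0, -0.143, 100], [0, 0, 0, 0, 0, -0.143, 100], [0, 0, 0, 0, 0, -0.141, 100], [0, 35, 0, 0, 0, 0, 100], [0, 35, 0, 0, 0, 0, 100], [0, 32, 0, 0, 0.12, 0, 100], [0, 0, 0, 0, 0.13, 0, 100], [0, 0, 0, 0, 0, 0, 100]]])

```text
clock: 7.95
tool_pos: [0.4613, 0.1525, 0.1656]
eef_rot: [0.017, 0.991, 0.004, -0.135]
contact_force: [0.4, 0.1, -0.7]
opening: 0.997
```

Run:
```python
from h import *
to(.37,.157,.10,88.24); print(readout.get_state()['q'].round(2))
s=snap('top'); 
for th in (90,120): print(quad(s,(175,280,285,355),th))
```

```text
pos [0.4613 0.1525 0.1656] yaw 88.02 tilt [-0.2664  0.0125 -0.9638] az -0.004 shift before turn [70.5  1.1 87.6] after [70.5  1.3 87.6] F [ 0.4  0.1 -0.7]
[ 0.11  0.88 -0.83  1.83  0.56  0.96  0.56]
[[175.         339.99999237]
 [175.         314.99999237]
 [238.99999237 314.99999237]
 [238.99999237 339.99999237]]
[[175. 317.]
 [239. 317.]
 [239. 340.]
 [175. 340.]]
```

Request:
carry_out(motion=[[[29, 1.5, 8, 0, 0, 0, 100], [29, 1.5, 8, 0, 0, 0, 100], [29, 1.5, 8, 0, 0, 0, 100], [0, 0, 0, 0, 0, 0, 100]]])

```text
clock: 8.4
tool_pos: [0.3638, 0.1575, 0.1684]
eef_rot: [0.012, 0.991, 0.001, -0.134]
contact_force: [-0.0, 0.9, -0.8]
opening: 1.003
```

Run:
```python
from h import *
to(.372,.157,.06,88.24); print(readout.get_state()['q'].round(2))
```

```text
pos [0.3638 0.1575 0.1684] yaw 88.58 tilt [-0.2663  0.0049 -0.9639] az 0.006 shift before turn [-3.680e+01 -1.000e-01  1.023e+02] after [-3.680e+01  1.000e-01  1.023e+02] F [-0.   0.9 -0.8]
[ 0.06  0.8  -0.84  2.1   0.58  0.77  0.4 ]
```

Request:
carry_out(motion=[[[-10, 0, 31, 0, 0, 0.006, 100], [-10, 0, 31, 0, 0, 0, 100], [-10, 0, 31, 0, 0, 0, 100], [0, 0, 0, 0, 0, 0, 100]]])

```text
clock: 8.8
tool_pos: [0.3719, 0.1575, 0.0684]
eef_rot: [0.018, 0.991, 0.001, -0.135]
contact_force: [-1.0, -1.3, 0.4]
opening: 1.001
```

Run:
```python
from h import *
to(.375,.157,.035,88.24); print(readout.get_state()['q'].round(2))
s=snap('scene','t5.png')
```

```text
pos [0.3719 0.1575 0.0684] yaw 87.92 tilt [-0.2675  0.0066 -0.9635] az -0.006 shift before turn [-11.9  -0.3  31.3] after [-11.9  -0.3  31.3] F [-1.  -1.3  0.4]
[-0.03  0.96 -0.66  2.12  0.77  0.58  0.28]
```

View pics/t5.png

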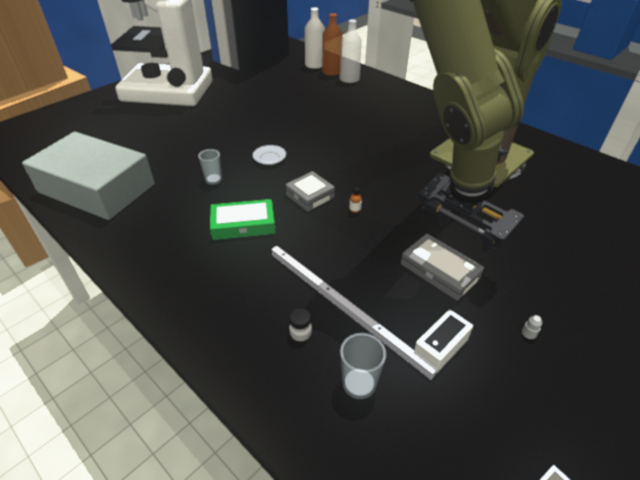

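The box is at (442,266) with the gripper behind it at (470,210), clear of everything. I'll lower the tool and push toward the rail.

Request:
carry_out(motion=[[[-6, 0, 15, 0, 0, -0.006, 100], [-6, 0, 15, 0, 0, 0, 100], [0, 0, 0, 0, 0, 0, 100], [-8, 0, -2.2, 0, 0, 0, 100], [-8, 0, -2.2, 0, 0, 0, 100], [-8, 0, -2.2, 0, 0, 0, 100], [-8, 0, -2.2, 0, 0, 0, 100], [-8, 0, -2.2, 0, 0, 0, 100]]])

```text
clock: 9.65
tool_pos: [0.4181, 0.1577, 0.0391]
eef_rot: [0.015, 0.991, 0.003, -0.134]
contact_force: [-5.1, -0.4, 5.2]
opening: 0.998
```

Run:
```python
from h import *
to(.55,.152,.036,88.24); print(readout.get_state()['q'].round(2))
```

```text
pos [0.4181 0.1577 0.0391] yaw 88.26 tilt [-0.266   0.0092 -0.9639] az 0.0 shift before turn [-128.1   -1.7  -32.1] after [-128.1   -1.7  -32.1] F [-5.1 -0.4  5.2]
[-0.    1.04 -0.66  1.99  0.78  0.64  0.37]
```

Pushing takes about 5 N, and the pose tracks well.

Request:
carry_out(motion=[[[-9, 0, -2.2, 0, 0, 0, 100], [-9, 0, -2.2, 0, 0, 0, 100], [-9, 0, -2.4, 0, 0, 0, 100], [-9, 0, -2.4, 0, 0, 0, 100], [-9, 0, -2.4, 0, 0, 0, 100], [-9, 0, -2.4, 0, 0, 0, 100], [-9, 0, -2.4, 0, 0, 0, 100], [-9, 0, -2.4, 0, 0, 0, 100]]])

```text
clock: 10.45
tool_pos: [0.4902, 0.1561, 0.0391]
eef_rot: [0.014, 0.991, 0.002, -0.136]
contact_force: [-8.9, 0.2, 11.8]
opening: 0.998
```

Request:
carry_out(motion=[[[-9, 0, -2.4, 0, 0, 0, 100], [-9, 0, -2.4, 0, 0, 0, 100], [-9, 0, -2.4, 0, 0, 0, 100], [-5, 0, -1.3, 0, 0, 0, 100], [0, 0, 0, 0, 0, 0, 100]]])

```text
clock: 10.95
tool_pos: [0.5241, 0.1553, 0.039]
eef_rot: [0.015, 0.991, 0.003, -0.136]
contact_force: [-6.9, 0.8, 11.6]
opening: 1.003
```

Run:
```python
from h import *
to(.553,.152,.036,88.24)
s=snap('scene','t6.png')
```

```text
pos [0.5241 0.1553 0.039 ] yaw 88.29 tilt [-0.2688  0.0097 -0.9632] az 0.001 shift before turn [-28.7  -2.5  -4.9] after [-28.7  -2.4  -4.9] F [-6.9  0.8 11.6]
```

View pics/t6.png

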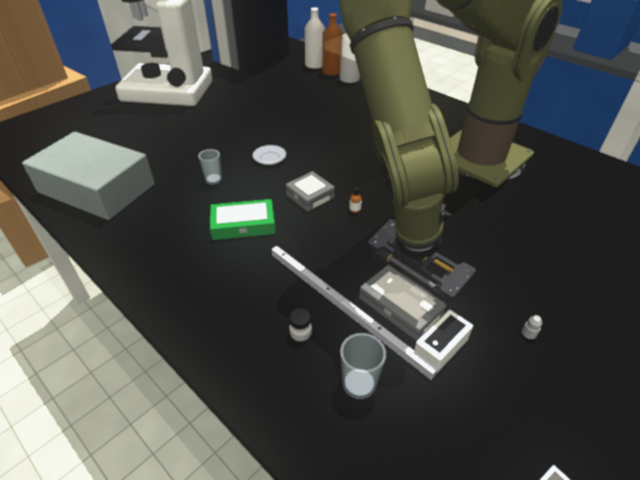

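The box is now near the rail at about (403,298). The vertical force is 12 N because of the tilt, so I'll back off, straighten the tool and measure again.

Request:
carry_out(motion=[[[12, 0, 3.4, 0, 0, 0, 100], [12, 0, 3.4, 0, 0, 0, 100], [0, 0, 0, 0, -0.135, 0, 100], [0, 0, 0, 0, -0.135, 0, 100], [0, 0, 0, 0, 0, 0, 100]]])

```text
clock: 11.5
tool_pos: [0.5001, 0.1547, 0.0375]
eef_rot: [0.013, 1.0, -0.002, -0.003]
contact_force: [0.1, -0.5, 0.4]
opening: 1.001
```

Run:
```python
from h import *
to(.55,.152,.036,88.24); print(readout.get_state()['q'].round(2))
s=snap('top','t7.png')
```

```text
pos [0.5001 0.1547 0.0375] yaw 88.54 tilt [-0.0057 -0.0045 -1.    ] az 0.005 shift before turn [-49.9  -1.4   1.2] after [-50.   -1.2   1.2] F [ 0.1 -0.5  0.4]
[-0.12  0.97 -0.46  1.99  1.03  0.45  0.17]
```

View pics/t7.png

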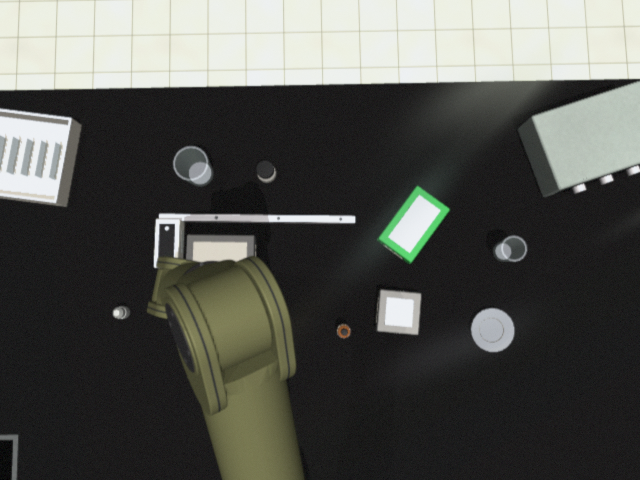

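The box's far edge is at row 236 and the rail's inner edge at row 222. The box is straight, with about 30 mm to go.

Request:
carry_out(motion=[[[0, 0, 5, 0, 0, 0.005, 100], [-8, 0, 0, 0, 0, 0, 100], [-8, 0, 0, 0, 0, 0, 100], [-8, 0, 0, 0, 0, 0, 100], [-8, 0, 0, 0, 0, 0, 100], [-4, 0, 0, 0, 0, 0, 100], [-4, 0, 0, 0, 0, 0, 100], [0, 0, 0, 0, 0, 0, 100]]])

```text
clock: 12.35
tool_pos: [0.5428, 0.1532, 0.0314]
eef_rot: [0.019, 1.0, -0.001, -0.003]
contact_force: [0.5, 1.2, -0.2]
opening: 1.0
```

Request:
carry_out(motion=[[[-3, 0, 0, 0, 0, 0, 100], [-3, 0, 0, 0, 0, 0, 100], [0, 0, 0, 0, 0, 0, 100]]])

```text
clock: 12.65
tool_pos: [0.5484, 0.1533, 0.0314]
eef_rot: [0.018, 1.0, -0.0, -0.003]
contact_force: [-0.4, -0.4, -0.8]
opening: 0.998
```

Request:
carry_out(motion=[[[-2, 0, 0, 0, 0, 0, 100], [0, 0, 0, 0, 0, 0, 100]]])

```text
clock: 12.85
tool_pos: [0.55, 0.1533, 0.0314]
eef_rot: [0.018, 1.0, -0.001, -0.003]
contact_force: [-1.5, 0.5, 0.9]
opening: 1.001
```

```bash
cat >> h.py <<'E'
def lidedges(s):
    g=cv2.cvtColor(s['pixels'],cv2.COLOR_RGB2GRAY).astype(int); return g
E
python3 - <<'E'
from h import *
s=snap('top'); g=lidedges(s)
for u in (195,215,235,250): print(u,g[212:245,u])
print(g[235,170:265])
# predicted lid corners when home
C=np.array([.6503,.2358])
for p in [(0,0),(0,-.14)]: w=C+FR@p; print(proj(s,[*w,.035]),proj(s,[*w,.02]))
E
```

```text
195 [ 21  50 130 181 186 184 186 190 160  96 104 116 111 113 112 101  99 122
 132 133 117  81  58  57  57  59  60  65  64  65  65  68  69]
215 [ 21  48 132 173 136 106 121 160 156  99  96 113 115 116 113 119 154 195
 211 213 213 209 175  90  52  52  45  39  38  42  40  40  47]
235 [ 19  49 145 198 193 192 192 190 171 122  88 106 114 114 116 117 141 185
 210 215 215 214 214 209 174  85  45  49  52  51  48  48  54]
250 [ 20  33  99 161 190 193 194 191 175 132  91 106 114 116 115 116 117 115
 118 116 115 118 115 117 113 102  72  54  47  48  51  50  48]
[103  97  85  82  85  85  85  84  81  71  78  86  93 100 104  99  85  81
  66  61  58  57  58  56  59  57  53  54  51  54  50  54  50  50  52  48
  50  47  50  49  48  55  64  62  75  90 111 140 164 175 177 191 196 205
 196 185 180 180 183 182 182 182 192 197 207 209 209 210 214 214 213 214
 212 213 216 213 212 154 123 117 117 115 115 108  76  63  65  29  15  15
  10  15  19  18  22]
[[179.73377634 219.75999387]] [[181.49374396 220.74280203]]
[[247.56257279 220.51076451]] [[248.48777031 221.48430351]]
```

The edge is within about 1–2 px of the rail. I'll keep pushing gently until the force rises.

Request:
carry_out(motion=[[[-2, 0, 0, 0, 0, 0, 100], [-2, 0, 0, 0, 0, 0, 100]]])

```text
clock: 13.1
tool_pos: [0.5532, 0.153, 0.0314]
eef_rot: [0.018, 1.0, -0.001, -0.004]
contact_force: [-9.8, -0.2, 8.0]
opening: 0.997
```

Request:
carry_out(motion=[[[-2, 0, 0, 0, 0, 0, 100], [0, 0, 0, 0, 0, 0, 100]]])

```text
clock: 13.3
tool_pos: [0.5533, 0.153, 0.0314]
eef_rot: [0.018, 1.0, -0.001, -0.005]
contact_force: [-9.4, 0.8, 6.9]
opening: 0.999
```

Request:
carry_out(motion=[[[-2, 0, 0, 0, 0, 0, 100], [0, 0, 0, 0, 0, 0, 100]]])

```text
clock: 13.5
tool_pos: [0.5533, 0.153, 0.0313]
eef_rot: [0.017, 1.0, -0.001, -0.007]
contact_force: [-14.0, -0.6, 10.6]
opening: 0.998
```

Request:
carry_out(motion=[[[-2, 0, 0, 0, 0, 0, 100], [0, 0, 0, 0, 0, 0, 100]]])

```text
clock: 13.7
tool_pos: [0.5535, 0.1529, 0.0313]
eef_rot: [0.017, 1.0, -0.002, -0.008]
contact_force: [-17.1, -0.9, 13.9]
opening: 1.0
```

It has stalled at x=0.5535 while the force keeps rising, so the box is seated on the rail. Next I'll back off, lift, turn, and go to the right-hand end.

Request:
carry_out(motion=[[[15, 0, 0, 0, 0, 0, 100], [10, 0, -30, 0, 0, 0, 100], [0, 0, -40, 0, 0, 0.143, 35], [0, 0, -40, 0, 0, 0.143, 35], [0, 0, 0, 0, 0, 0.143, 35], [0, 0, 0, 0, 0, 0.143, 35], [0, 0, 0, 0, 0, 0.143, 35], [0, 0, 0, 0, 0, 0.143, 35]]])

```text
clock: 14.5
tool_pos: [0.5372, 0.1536, 0.1419]
eef_rot: [0.435, 0.9, -0.001, -0.001]
contact_force: [0.2, 0.2, -0.0]
opening: 0.476
```

Request:
carry_out(motion=[[[0, 0, 0, 0, 0, 0.143, 35], [0, 0, 0, 0, 0, 0.143, 35], [0, 0, 0, 0, 0, 0.143, 35], [0, 0, 0, 0, 0, 0.143, 35], [0, 0, 0, 0, 0, 0.141, 35], [0, 0, 0, 0, 0, 0, 35]]])

```text
clock: 15.1
tool_pos: [0.537, 0.1539, 0.1418]
eef_rot: [0.72, 0.694, -0.002, -0.001]
contact_force: [0.6, 0.4, 0.2]
opening: 0.352
```

Run:
```python
from h import *
to(.5998,.0552,.14,-1.76); print(readout.get_state()['q'].round(2))
```

```text
pos [0.537  0.1539 0.1418] yaw -2.12 tilt [-0.0037 -0.0012 -1.    ] az -0.006 shift before turn [-96.3  66.4   1.7] after [-96.7  65.8   1.7] F [0.6 0.4 0.2]
[-0.21  0.78 -0.26  1.86  0.35  0.54 -0.74]
```

Request:
carry_out(motion=[[[-32, 22, 0, 0, 0, -0.006, 35], [-32, 22, 0, 0, 0, 0, 35], [-32, 22, 0, 0, 0, 0, 35], [0, 0, 40, 0, 0, 0, 35], [0, 0, 40, 0, 0, 0, 35], [0, 0, 30, 0, 0, 0, 35], [0, 0, 0, 0, 0, 0, 35]]])

```text
clock: 15.8
tool_pos: [0.5956, 0.0548, 0.0275]
eef_rot: [0.717, 0.697, -0.005, -0.004]
contact_force: [-0.7, -0.4, 0.3]
opening: 0.349
```

Run:
```python
from h import *
to(.6010,.088,.031,-1.76)
s=snap('top','t8.png')
```

```text
pos [0.5956 0.0548 0.0275] yaw -1.57 tilt [-0.0126 -0.0023 -0.9999] az 0.003 shift before turn [33.3  4.5 -3.6] after [33.3  4.3 -3.6] F [-0.7 -0.4  0.3]
```

View pics/t8.png

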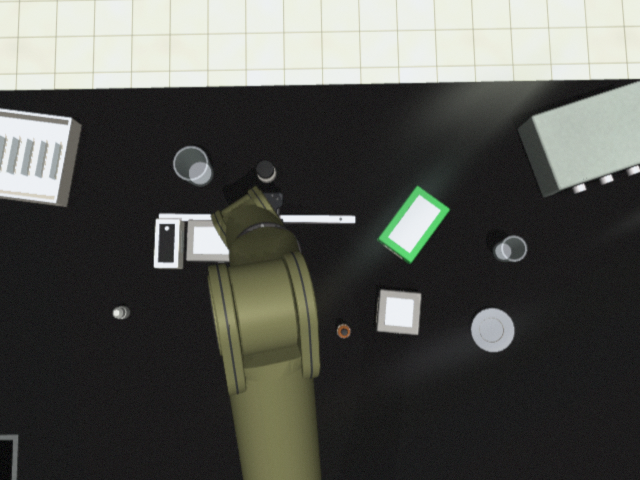

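The box lies against the rail with its left end at column 187, and the gap to the reader (column 183) is still open. Nothing else has moved. Pushing along the rail now.

Request:
carry_out(motion=[[[6, 1, -1, 0, 0, 0.003, 35], [6, 1, -1, 0, 0, 0, 35], [6, 1, 0, 0, 0, 0, 35], [5, 0, 0, 0, 0, 0, 35], [4, 0, 0, 0, 0, 0, 35], [3, 0, 0, 0, 0, 0, 35], [0, 0, 0, 0, 0, 0, 35]]])

```text
clock: 16.55
tool_pos: [0.6024, 0.0844, 0.0335]
eef_rot: [0.719, 0.695, -0.003, -0.001]
contact_force: [0.3, -5.0, 3.4]
opening: 0.353
```

Request:
carry_out(motion=[[[2, 0, 0, 0, 0, 0, 35], [2, 0, 0, 0, 0, 0, 35]]])

```text
clock: 16.75
tool_pos: [0.6024, 0.0845, 0.0335]
eef_rot: [0.72, 0.694, -0.005, 0.001]
contact_force: [0.6, -13.8, 8.1]
opening: 0.348
```

Request:
carry_out(motion=[[[2, 0, 0, 0, 0, 0, 35], [0, 0, 0, 0, 0, 0, 35]]])

```text
clock: 16.95
tool_pos: [0.6024, 0.0845, 0.0335]
eef_rot: [0.72, 0.694, -0.006, 0.001]
contact_force: [0.8, -13.9, 6.9]
opening: 0.349
```

It has stalled against the reader. I'll retreat clear, then check.

Request:
carry_out(motion=[[[-10, 0, 0, 0, 0, 0, 35], [-20, 0, 0, 0, 0, 0, 35], [0, 0, -45, 0, 0, 0, 35], [0, 0, -45, 0, 0, 0, 35], [-30, -40, -45, 0, 0, 0, 35], [-40, -40, -40, 0, 0, 0, 35], [-40, -40, 0, 0, 0, 0, 35], [-40, -40, 0, 0, 0, 0, 35]]])

```text
clock: 17.75
tool_pos: [0.4684, -0.055, 0.1874]
eef_rot: [0.718, 0.696, -0.0, -0.001]
contact_force: [0.6, -1.5, -0.2]
opening: 0.349
```

Request:
carry_out(motion=[[[-45, 0, 0, 0, 0, 0, 35], [-45, 0, 0, 0, 0, 0, 35], [0, 0, 0, 0, 0, 0, 35]]])

```text
clock: 18.05
tool_pos: [0.4646, -0.1521, 0.1862]
eef_rot: [0.722, 0.691, -0.004, -0.001]
contact_force: [0.9, -0.4, 0.2]
opening: 0.351
```

Run:
```python
from h import *
s=snap('top'); g=lidedges(s)
for u in (190,200,230,245): print(u,g[212:230,u])
for v in (225,240,255): print(v,g[v,172:195],g[v,240:262])
m=lid(s,(188,223,270,285),90,.035); print(m)
print(ray(s,[[0,0]],0).shape)
c=cv2.resize(s['pixels'][195:290,140:280],None,fx=5.7,fy=5.7,interpolation=cv2.INTER_CUBIC)
cv2.imwrite('pics/t9.png',c[:,:,::-1])
c=snap('scene')['pixels']; cv2.imwrite('pics/t10.png',c[:,:,::-1])
```

```text
190 [ 24  70 175 237 239 239 225 173 142 154 164 164 164 166 188 224 239 240]
200 [ 25  67 175 237 240 240 239 220 157 150 164 165 167 166 174 216 238 240]
230 [ 28  65 173 237 239 240 239 226 177 150 166 169 170 170 175 211 238 240]
245 [ 29  49 137 218 239 240 240 238 215 151 168 172 173 169 171 174 172 171]
225 [ 46  44  99 228 240 240 237 188 115 118 156 164 164 164 167 166 167 167
 166 167 167 165 167] [170 173 171 173 171 169 171 160 116  66  43  27  27  27  21  29  28  27
  28  30  26  27]
240 [ 42  65 149 231 240 240 235 146 102 143 162 164 165 166 173 216 237 240
 240 240 240 240 240] [236 192 177 174 175 175 177 145  80  64  50  33  24  27  19  23  26  27
  26  22  30  29]
255 [ 48 102 229 240 239 235 170 111 129 161 166 168 167 168 167 167 169 169
 168 169 169 172 171] [181 177 175 176 177 175 173 128  69  52  31  27  25  27  22  23  28  27
  31  24  26  31]
(array([0.60179618, 0.15576984]), np.float64(0.12580349763946716), np.float64(0.08055457200621022), np.float64(88.93949275904235))
(1, 3)
```

View pics/t9.png

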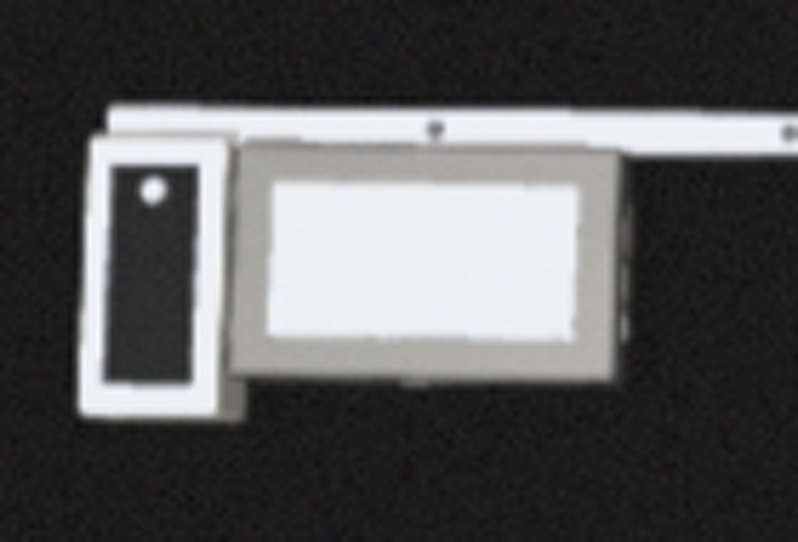

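View pics/t10.png

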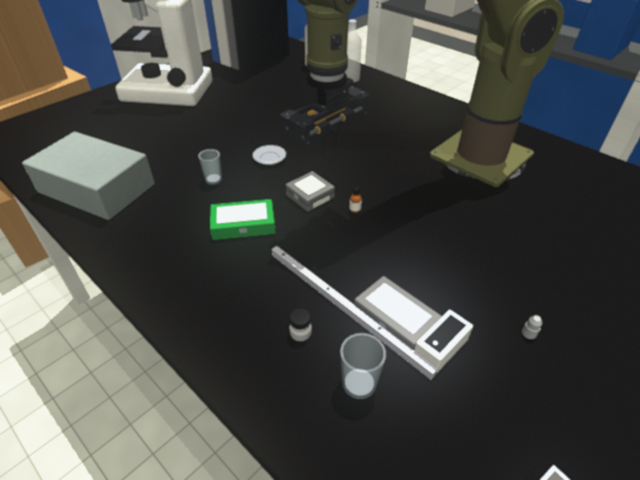

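The box's lid lies along the rail (far edge at rows 219.5–220.4, predicted home 219.8–220.5). Its right end is at column 247.5 (predicted 247.6) and its left end meets the reader. Every bystander is where it was, and the gripper is clear.

```bash
python3 -c "
from h import *
print(ticket.finish_job())"
```

```text
the job is handed in; nothing more can be done
None
```

The long box is in the corner, with one long side flat against the rail and its end against the white label reader. I handed the job in at about 18 s; no verdict was reported.

**How it was pushed:** I used the fingers only, in three pushes. The first went left along y. The second went out to the rail until it stalled at about 17 N. The third slid the box along the rail until it stalled against the reader at about 14 N.

**Last checks (top view):**
- **Rail side:** the lid's far edge is at rows 219.5–220.4; I predicted 219.8–220.5 for home.
- **Reader end:** the box's outer end is at column 247.5, predicted 247.6, and its angle matches the fence.
- **Surroundings:** by eye, all the bystanders are where they started. The gripper is well clear of everything.

**What disagreed or went less smoothly:**
- **Reach limit:** near the base the arm could not point straight down. I started the rail push with the tool tilted about 15°, which pressed down on the box edge with about 12 N. I then straightened the tool for the last part.
- **Final y position:** the arm stopped 3.5 mm short of where I expected in y. I put this down to calibration error (about 2 mm) and error in my own estimate. The final picture shows the box against the reader.
- **Lid measurement:** one automatic check gave a lid length of 126 mm and an angle about 0.6° off the rail. Its search window cut off the box's left end, so I relied on the edge readings above.

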